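Set the vacuum sealer's time wheel and start it

TASK

Roll the orange thumbwheel on the vacuum sealer until the red pointer clicks in at the green dot, the seventh from the left. Then, with the wheel set, press the green start button fully in and let it go. Leave everything else standing where it is.

Things in the scene. Friction and masses are not known exactly. Their poses are not given: they have to be found in the camera images.
- sealer: vacuum sealer, fixed: white box 140 mm deep, 280 wide; level black control panel along its front, 75 mm above the worktop, 73 deep; aluminium lid behind it, up to 91 mm. Origin: centre of its underside; x level, to its back (away from the robot), y to its left, z up. Orange thumbwheel at the panel's left, scale of nine dots 10 mm apart in the middle (8 white, the 7th from the left green, larger), button right
- wheel_top (a point): highest point of the knurled orange thumbwheel, a disc of radius 28 mm, 13 wide, that stands 10 mm out of a slot in the panel (48 x 18 mm, bezel 2 mm high). Axle 28 mm straight below, along y. The point stays put as the wheel turns. Axes as the sealer's: the rim rolls along x; the lid begins 43 mm behind (+x). Only part of the rim is out, so several strokes are needed
- seal_wheel (a joint): thumbwheel angle, rad, 0 to 3.351; grows as the top of the rim rolls away from the robot (+x of sealer). A detent holds it at nine clicks 0.4189 apart (11.7 mm of rim): 0 first dot, 2.513 the seventh, green. About 3 N at the rim takes it over a click; let go, it snaps to the nearer one. Starts at click 0 to 3. A shut fingertip pressed on the rim with 5 to 10 N turns it by friction
- pointer_tip (a point): front tip (towards the robot) of the small red pointer, 2 mm above the panel; the wheel drives it 10 mm to the right (-y of sealer) a click, along the row of dots just in front of it. It cannot be pushed by hand. Axes as the sealer's
- start_button_top (a point): top centre of the round green spring button (28 mm across, in a black housing) near the panel's right end, 175 mm to the right of the wheel; pressed straight down, it goes in 6 mm and springs back.
- start_button (a joint): travel of the start button, m: 0 out, 0.006 fully in, which takes about 5 N; beyond 0.0045 it starts the sealer.
- onion: brown onion, 78x79x85 mm, a loose bystander; origin at the centre of its underside, z up
- garlic: garlic bulb, 48x50x51 mm, a loose bystander; origin at the centre of its underside, z up
- tin: food tin, 75x75x58 mm, a loose bystander; origin at the centre of its underside, z up
- spice_jar: red-capped spice jar, 45x45x106 mm, a loose bystander; origin at the centre of its underside, z up
- tape: roll of masking tape, 96x95x25 mm, a loose bystander; origin at the centre of its underside, z up

How it is judged:
By the outcome, as a careful person would: the job done as asked, in the order asked, and still so for the second after the job is handed in, with the robot touching nothing.
It also fails if it takes over 54 s, if anything falls off the work surface, if the arm or the gripper's body presses on something with over 40 N, if the wrist force passes 120 N, or if a joint passes its speed limit or range.

ROBOT

A 6-joint arm with a two-finger parallel gripper is mounted at the origin on a cart in front of the work surface, level with it; the furniture and walls round the work are solid. World frame = base frame: x ahead of the robot, y to its left, z up, the work surface at z = 0. Lengths are in m, angles in degrees, forces in N, time in s.
With the tool pointing down it reaches from about 0.25 to 0.775 m from the base axis. Payload 4 kg.
Tool frame: the origin (TCP) lies midway between the tips of the shut fingers; the grasp point (between the pads) lies 19 mm behind it (env.grip_depth is the distance from the TCP to the grasp point, in m); z points along the fingers, y is the line along which they close (so a half turn about z gives the same grasp; the last joint's range is limited). The gripper opens to 94 mm and grips with 3 to 60 N. Pads are 16 mm wide; open, the fingers measure 119 mm over their backs; the gripper's body (75 mm by 177 mm) begins 78 mm behind the grasp point.
Start: joints at [60.327, 4.996, 78.535, -0, 96.463, -5.907], TCP at [0.222, 0.503, 0.206] pointing down, gripper open.
Joint ranges: [-177.83, 177.83], [-43.37, 116.18], [15.69, 146.23], [-61.86, 241.86], [9.47, 152.12], [-147.06, 147.06]. Speed limits (degrees/s): [159.86, 159.86, 180, 180, 180, 180].

INTERFACE

Orientations are given as [roll, pitch, yaw] about the fixed x, y, z axes, in that order (R = Rz(yaw) Ry(pitch) Rx(roll)).
In Python, from plant import sense, eyes, ticket, env gives the robot as it stands.
- The arm moves only by the shell command python3 -m pendant 'ROWS' [FORCE]. ROWS is JSON, a list of rows, each an object with "slide": the shift along the tool's x, y, z in m, a list of three; "twist": the turn, a rotation vector about the tool's x, y, z in degrees, a list of three; "grip": the opening, from 0 (shut) to 1 (fully open). In form: [{"slide": [x, y, z], "twist": [ax, ay, az], "grip": grip}, ...]. A call has 1 to 8 rows; each row is the pose to reach, as a shift and turn from the pose commanded when the call began, along the tool's axes at that moment; what a row does not reach only later rows make up. A row lasts 1/10 s, in which the tool goes at most 50 mm and 8.59 degrees, less where a joint would pass 70% of its speed; a pose out of reach is approached as far as the arm can. A call with a gripper value outside its range is refused whole. The fingers move at their own pace and stop on an object; FORCE is the grip in N (left out, the last holds). Time passes only in rows, so rows that repeat a pose let the fingers close. It gives the time, the measured TCP pose, the force, the opening and the grip force at its end, in the units of the state.
- sense(): the state, without advancing time (a new reading comes with each control period).
- eyes.get_image(name): name is "side" or "top" or "wrist"; returns a dict with "pixels" (480x640x3 uint8, red, green, blue), "fx", "fy", "cx", "cy" (pixels), "k1" (the pictures are not rectified: a ray, as slopes to the right and down, at radius r is drawn at 1 + k1 r^2 times it, then the intrinsics apply), "world_to_cam" (4x4, takes a point from world to camera coordinates). Camera axes: x right, y up, looking along -z (the intrinsics and any distortion apply to the point x, -y, -z); pixel columns grow to the right and rows downward; lengths in m; the calibration is good to about 2 mm. A picture is of the moment at which its call begins. There is no depth.
- ticket.sign_off(): hands the job in; it is judged then, once.
The state is a dict: "t": time; "joint_pos": joint angles; "qvel": joint speeds; "joint_torque": joint torques, N m; "eef_pos": TCP position; "eef_rot": TCP orientation; "ft_force": force on the tool from outside, world axes, zero at the start; "moment": the same for the moment, N m; "opening": finger opening in m; "gripper_force": force on a finger pad.
Only numpy, scipy, OpenCV 4.12 (cv2) and the standard library are available. Lean on these libraries where they do the work, as an engineer would, in place of code of your own. Each camera call takes 0.05 s, during which the arm holds its last target. There are 200 camera calls.

## Working session

There is one attempt and no reset: what is moved stays moved. The work goes in short steps, Python scripts to look and compute and a shell command to move; the robot and the scene stay as the last step left them, time stands still between calls to the robot, and variables do not carry over. Pictures are saved under pics/ and viewed, at most 10 in all, crops included, and the job is handed in when it is done.

```bash
mkdir -p pics
cat > h.py <<'E'
import numpy as np, cv2
from plant import sense, eyes, ticket, env
def cap(n,f):
    im=eyes.get_image(n); cv2.imwrite('pics/'+f,im['pixels'][:,:,::-1])
    import pickle; pickle.dump(im,open('pics/'+f+'.pkl','wb')); return im
def load(f):
    import pickle; return pickle.load(open('pics/'+f+'.pkl','rb'))
def ray(im,u,v):
    d=np.array([(u-im['cx'])/im['fx'],(v-im['cy'])/im['fy']]); s=d.copy()
    for _ in range(30): s=d/(1+im['k1']*(s@s))
    M=np.array(im['world_to_cam']); R=M[:3,:3]; c=-R.T@M[:3,3]
    return c,R.T@np.array([s[0],-s[1],-1])
def atz(im,u,v,z):
    c,d=ray(im,u,v); return c+d*(z-c[2])/d[2]
def proj(im,p):
    q=np.array(im['world_to_cam'])@np.r_[p,1]; s=np.array([q[0],-q[1]])/-q[2]; s=s*(1+im['k1']*(s@s))
    return s[0]*im['fx']+im['cx'],s[1]*im['fy']+im['cy']
E
python3 - <<'E'
from h import *
a=cap('top','top0.png');b=cap('side','side0.png')
for i in(a,b): print(ray(i,320,240))
s=sense();print(s['t'],s['eef_pos'],s['eef_rot'],s['opening'])
E
```

```text
(array([ 0.37086827, -0.25195792,  1.1413722 ]), array([ 0.17035518,  0.00815948, -0.98551975]))
(array([0.43593857, 0.63276669, 0.77468155]), array([ 0.09301368, -0.79362533, -0.60134713]))
0.1 [0.22140429 0.50294407 0.20442164] [-1.79886890e+02 -1.33904645e-02  1.56233762e+02] 0.09443337630189529
```

View pics/top0.png

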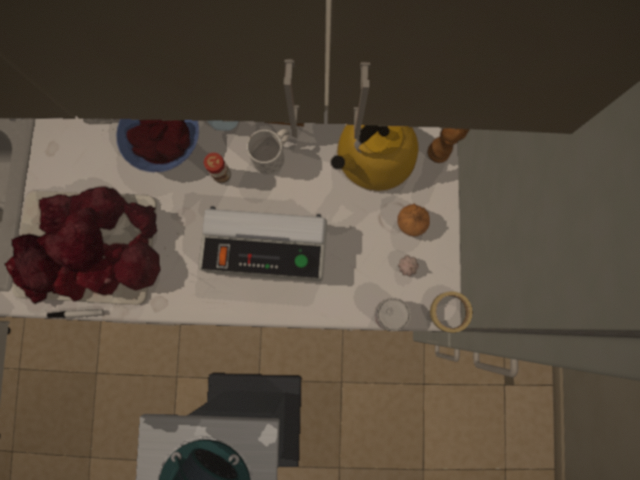

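View pics/side0.png

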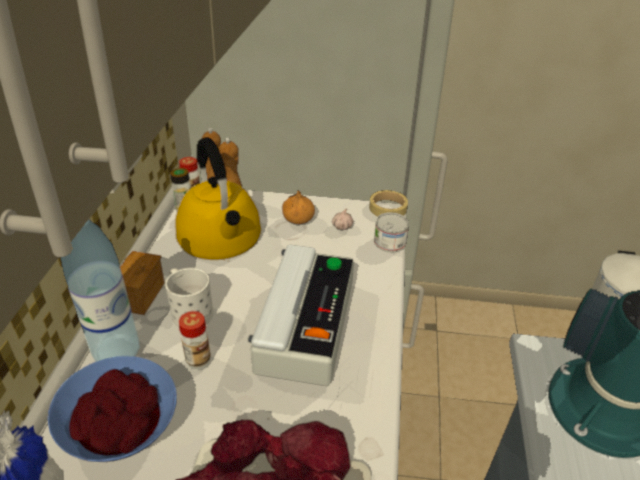

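The top view shows the sealer: orange wheel at about (223,256), button at (301,261), and the red pointer near (250,258). The side view has the wheel at about (318,333) and the button at (334,264). I'll segment them and triangulate.

Run:
```python
from h import *
a=load('top0.png');b=load('side0.png')
def seg(im,lo,hi,box):
    x0,y0,x1,y1=box; h=cv2.cvtColor(im['pixels'],cv2.COLOR_RGB2HSV)[y0:y1,x0:x1]
    m=cv2.inRange(h,np.array(lo),np.array(hi)); n,l,st,c=cv2.connectedComponentsWithStats(m)
    return [(st[i,4],st[i,:4]+[x0,y0,0,0],c[i]+[x0,y0]) for i in range(1,n) if st[i,4]>3]
B={'top':(200,235,330,282),'side':(290,250,357,350)}
for n,im in(('top',a),('side',b)):
  for col,lo,hi in(('or',(6,150,100),(18,255,255)),('red',(0,150,100),(4,255,255)),('gr',(50,100,60),(80,255,255))):
    for ar,bx,c in seg(im,lo,hi,B[n]): print(n,col,ar,bx,c.round(1),[atz(im,*c,z)[:2].round(4) for z in(.077,.083)])
cv2.imwrite('pics/crop.png',np.vstack([cv2.resize(a['pixels'][235:283,200:330,::-1],(780,288),interpolation=3),cv2.resize(b['pixels'][250:350,250:380,::-1],(780,600),interpolation=3)[:300]]))
# triangulate wheel, button
def tri(p,q):
    c1,d1=ray(a,*p);c2,d2=ray(b,*q);t=np.linalg.lstsq(np.c_[d1,-d2],c2-c1,rcond=None)[0]
    return c1+d1*t[0],c2+d2*t[1]
```

```text
top or 106 [219 247   8  18] [222.4 255.5] [array([ 0.5134, -0.0279]), array([ 0.5126, -0.0291])]
top red 7 [248 255   3   3] [249.  255.7] [array([ 0.5147, -0.087 ]), array([ 0.5139, -0.0879])]
top gr 125 [295 255  13  12] [300.7 260.5] [array([ 0.5075, -0.202 ]), array([ 0.5067, -0.2022])]
top gr 13 [265 264   4   4] [266.6 265.8] [array([ 0.4935, -0.1271]), array([ 0.4928, -0.1278])]
side or 213 [304 327  26  12] [316.9 332.5] [array([ 0.5141, -0.0279]), array([ 0.5134, -0.0222])]
side red 43 [318 307  13   6] [323.2 309.7] [array([ 0.5106, -0.0848]), array([ 0.51  , -0.0786])]
side gr 158 [326 257  16  13] [333.5 263.1] [array([ 0.5076, -0.2176]), array([ 0.5069, -0.2103])]
side gr 7 [319 268   3   3] [320.  268.7] [array([ 0.5315, -0.1964]), array([ 0.5307, -0.1893])]
side gr 19 [332 294   6   5] [334.8 296.1] [array([ 0.4942, -0.1235]), array([ 0.4937, -0.117 ])]
```

View pics/crop.png

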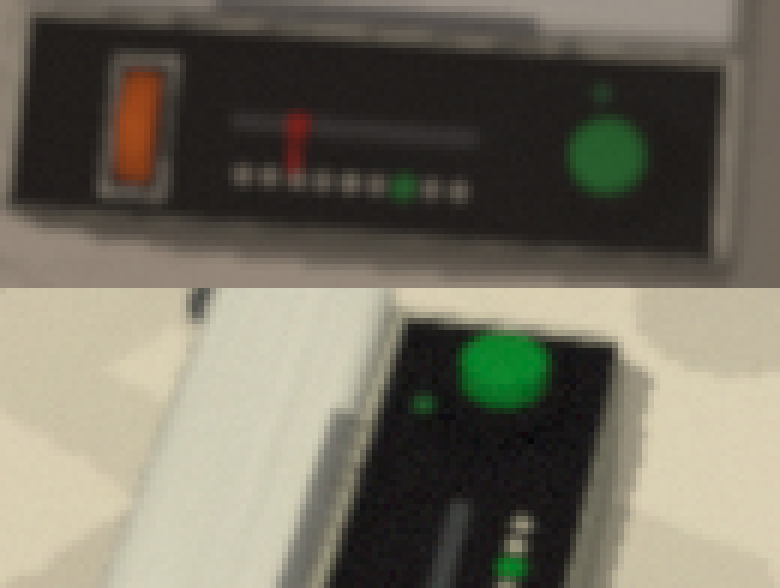

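```bash
python3 -m pendant '[{"slide":[-0.218,-0.297,0],"twist":[0,0,60],"grip":0},{"slide":[-0.218,-0.297,0],"twist":[0,0,60],"grip":0},{"slide":[-0.218,-0.297,0],"twist":[0,0,60],"grip":0},{"slide":[-0.218,-0.297,0],"twist":[0,0,60],"grip":0},{"slide":[-0.218,-0.297,0],"twist":[0,0,60],"grip":0},{"slide":[-0.218,-0.297,0],"twist":[0,0,60],"grip":0},{"slide":[-0.218,-0.297,0],"twist":[0,0,60],"grip":0},{"slide":[-0.218,-0.297,0],"twist":[0,0,60],"grip":0}]' 30
python3 - <<'E'
from h import *
a=load('top0.png');b=load('side0.png')
def tri(p,q):
    c1,d1=ray(a,*p);c2,d2=ray(b,*q);t=np.linalg.lstsq(np.c_[d1,-d2],c2-c1,rcond=None)[0]
    print(((c1+d1*t[0]+c2+d2*t[1])/2).round(4),np.linalg.norm(c1+d1*t[0]-c2-d2*t[1]).round(4))
tri((222.4,255.5),(316.9,332.5));tri((300.7,260.5),(333.5,263.1));tri((266.6,265.8),(334.8,296.1))
p=atz(a,240.5,263.8,.0755);q=atz(a,276.5,266.7,.0755);print(p,q,np.degrees(np.arctan2(p[0]-q[0],p[1]-q[1])))
c=[atz(a,200+u/6,235+v/6,.075) for u,v in((35,17),(722,68),(12,203),(712,257))];print(c)
s=sense();print(s['eef_pos'],s['eef_rot'])
E
```

```text
t: 0.9
eef_pos: [0.3016, 0.1404, 0.2052]
eef_rot: [180.0, 0.1, 95.8]
ft_force: [0.3, 0.6, -0.1]
opening: 0.0332
gripper_force: 0.0
[ 0.5137 -0.0278  0.077 ] 0.0007
[ 0.5062 -0.2025  0.0895] 0.0004
[ 0.4942 -0.1268  0.0739] 0.0008
[ 0.49624335 -0.06889622  0.0755    ] [ 0.49228705 -0.14891088  0.0755    ] 2.8306668302709443
[array([0.55223309, 0.012412  , 0.075     ]), array([ 0.54091163, -0.24431992,  0.075     ]), array([0.48237366, 0.01607078, 0.075     ]), array([ 0.47052445, -0.24283683,  0.075     ])]
[0.30156954 0.1403733  0.20520381] [1.79974215e+02 7.38669550e-02 9.58147736e+01]
```

```bash
python3 -m pendant '[{"slide":[-0.188,0.186,0],"twist":[0,0,8.5],"grip":0},{"slide":[-0.188,0.186,0],"twist":[0,0,8.5],"grip":0},{"slide":[-0.188,0.186,0],"twist":[0,0,8.5],"grip":0},{"slide":[-0.188,0.186,0],"twist":[0,0,8.5],"grip":0},{"slide":[-0.188,0.186,0],"twist":[0,0,8.5],"grip":0},{"slide":[-0.188,0.186,0.095],"twist":[0,0,8.5],"grip":0},{"slide":[-0.188,0.186,0.095],"twist":[0,0,8.5],"grip":0},{"slide":[-0.188,0.186,0.095],"twist":[0,0,8.5],"grip":0}]'
python3 - <<'E'
from h import *
s=sense();print(s['eef_pos'],s['eef_rot'])
cap('wrist','w1.png')
b=cap('side','s1.png');cv2.imwrite('pics/s1c.png',cv2.resize(b['pixels'][230:380,240:400,::-1],(640,600),interpolation=3))
E
```

```text
t: 1.7
eef_pos: [0.5014, -0.0229, 0.1022]
eef_rot: [-179.0, -0.1, 87.7]
ft_force: [-0.2, -0.2, -0.6]
opening: 0.0003
gripper_force: 0.0
[ 0.50138562 -0.02289431  0.10217953] [-1.79024254e+02 -1.09947542e-01  8.76558698e+01]
```

View pics/w1.png

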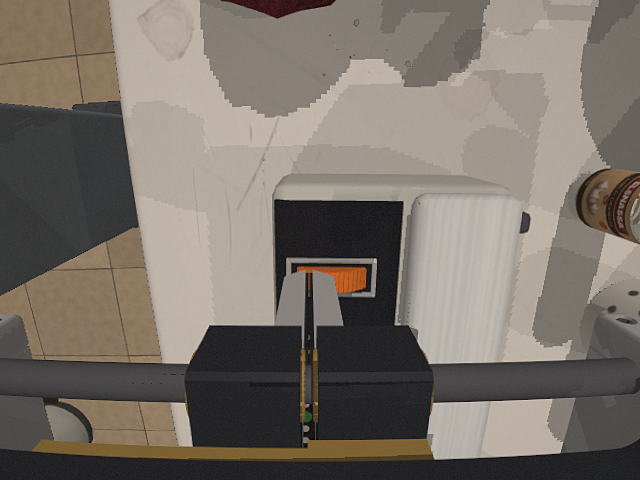

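View pics/s1c.png

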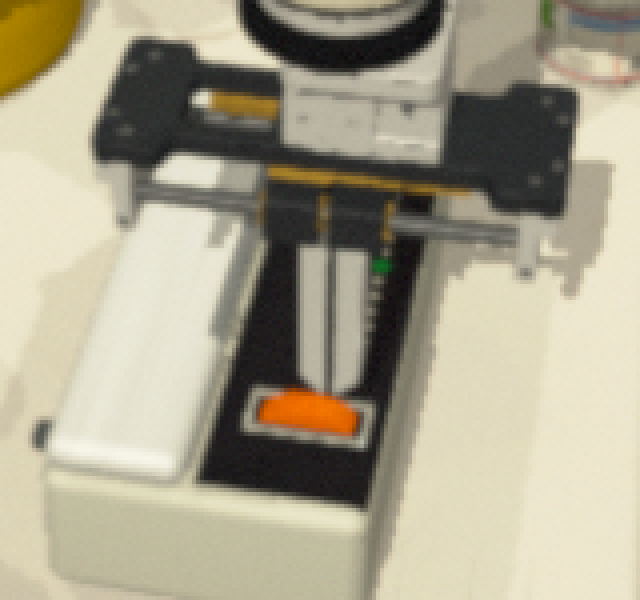

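The tip, tapered to a flat about 12 mm long, is over the near part of the wheel. Next I'll settle the arm, then come down slightly.

```bash
python3 -m pendant '[{"slide":[0,0,0],"twist":[0,0,0],"grip":0},{"slide":[0,0,0.01],"twist":[0,0,0],"grip":0},{"slide":[0,0,0.01],"twist":[0,0,0],"grip":0},{"slide":[0,0,0.01],"twist":[0,0,0],"grip":0}]'
```

```text
t: 2.2
eef_pos: [0.507, -0.0228, 0.1013]
eef_rot: [179.9, 0.0, 87.8]
ft_force: [-0.5, -0.4, 0.2]
opening: 0.0002
gripper_force: 0.0
```

```bash
python3 -m pendant '[{"slide":[-0.0055,-0.002,0.01],"twist":[0,0,0],"grip":0},{"slide":[-0.0055,-0.002,0.014],"twist":[0,0,0],"grip":0},{"slide":[-0.0055,-0.002,0.016],"twist":[0,0,0],"grip":0},{"slide":[-0.0055,-0.002,0.017],"twist":[0,0,0],"grip":0},{"slide":[-0.0055,-0.002,0.018],"twist":[0,0,0],"grip":0},{"slide":[-0.0055,-0.002,0.018],"twist":[0,0,0],"grip":0}]'
```

```text
t: 2.8
eef_pos: [0.505, -0.0286, 0.0839]
eef_rot: [179.9, 0.0, 87.7]
ft_force: [-2.8, 0.5, 5.3]
opening: 0.0003
gripper_force: 3.2
```

```bash
python3 -m pendant '[{"slide":[0,0.001,0.0003],"twist":[0,0,0],"grip":0},{"slide":[0,0.003,0.0003],"twist":[0,0,0],"grip":0},{"slide":[0,0.005,0.0003],"twist":[0,0,0],"grip":0},{"slide":[0,0.007,0.0003],"twist":[0,0,0],"grip":0},{"slide":[0,0.009,0.0003],"twist":[0,0,0],"grip":0},{"slide":[0,0.011,0.0003],"twist":[0,0,0],"grip":0},{"slide":[0,0.013,0.0003],"twist":[0,0,0],"grip":0}]'
cat > look.py <<'E'
import sys
from h import *
f=sys.argv[1]; im=cap('top','t%s.png'%f)
b=cap('side','s%s.png'%f)
x,y=(-.0454,.999),0
def red(im,box):
    x0,y0,x1,y1=box;h=cv2.cvtColor(im['pixels'],cv2.COLOR_RGB2HSV)[y0:y1,x0:x1].astype(int)
    m=((h[...,0]<6)|(h[...,0]>174))&(h[...,1]>140)&(h[...,2]>80)
    v,u=np.nonzero(m); return (len(u),u.mean()+x0,v.mean()+y0) if len(u) else (0,0,0)
g=np.array([.4942,-.1268]); ax=np.array([-.0454,-.999])
for n,i,bx in(('top',im,(235,250,285,268)),('side',b,(300,250,357,327))):
    k,u,v=red(i,bx)
    if k: p=atz(i,u,v,.0765)[:2]; print(n,k,round(u,1),round(v,1),p.round(4),'click est',round(6+(p-g)@ax/.01,2))
print(sense()['eef_pos'].round(4),sense()['ft_force'])
E
python3 look.py a
```

```text
t: 3.5
eef_pos: [0.5183, -0.0292, 0.085]
eef_rot: [179.9, 0.0, 87.7]
ft_force: [-5.5, -0.7, 11.1]
opening: 0.0008
gripper_force: 5.0
top 11 254.6 256.3 [ 0.5139 -0.0995] click est 3.18
side 17 327.1 305.2 [ 0.5054 -0.098 ] click est 3.07
[ 0.5193 -0.0293  0.085 ] [-0.91031658 -0.40203137  8.38091563]
```

```bash
python3 -m pendant '[{"slide":[0,0,-0.008],"twist":[0,0,0],"grip":0},{"slide":[0,0,-0.008],"twist":[0,0,0],"grip":0},{"slide":[0,-0.015,-0.008],"twist":[0,0,0],"grip":0},{"slide":[0,-0.015,-0.008],"twist":[0,0,0],"grip":0},{"slide":[0,-0.015,-0.004],"twist":[0,0,0],"grip":0},{"slide":[0,-0.015,-0.001],"twist":[0,0,0],"grip":0},{"slide":[0,-0.015,0],"twist":[0,0,0],"grip":0},{"slide":[0,-0.015,0],"twist":[0,0,0],"grip":0}]'
python3 -m pendant '[{"slide":[0,0.001,0],"twist":[0,0,0],"grip":0},{"slide":[0,0.003,0],"twist":[0,0,0],"grip":0},{"slide":[0,0.005,0],"twist":[0,0,0],"grip":0},{"slide":[0,0.007,0],"twist":[0,0,0],"grip":0},{"slide":[0,0.009,0],"twist":[0,0,0],"grip":0},{"slide":[0,0.011,0],"twist":[0,0,0],"grip":0},{"slide":[0,0.013,0],"twist":[0,0,0],"grip":0}]'
python3 look.py b
```

```text
t: 4.4
eef_pos: [0.5023, -0.0283, 0.0836]
eef_rot: [-179.9, 0.0, 87.7]
ft_force: [-5.0, -0.3, 9.3]
opening: 0.0006
gripper_force: 4.8
t: 5.1
eef_pos: [0.5175, -0.029, 0.0851]
eef_rot: [179.8, 0.0, 87.7]
ft_force: [-0.7, 0.4, 8.6]
opening: 0.0005
gripper_force: 4.8
top 8 260.2 256.2 [ 0.5143 -0.1119] click est 4.42
side 11 329.3 300.5 [ 0.5029 -0.1106] click est 4.35
[ 0.5186 -0.0291  0.085 ] [0.99521378 0.10190507 8.36371291]
```

```bash
python3 -m pendant '[{"slide":[0,0,-0.008],"twist":[0,0,0],"grip":0},{"slide":[0,0,-0.008],"twist":[0,0,0],"grip":0},{"slide":[0,-0.015,-0.008],"twist":[0,0,0],"grip":0},{"slide":[0,-0.015,-0.008],"twist":[0,0,0],"grip":0}]'
python3 look.py c
```

```text
t: 5.6
eef_pos: [0.4992, -0.0281, 0.0892]
eef_rot: [-179.9, -0.0, 87.7]
ft_force: [-0.9, 0.6, 0.1]
opening: 0.0002
gripper_force: 0.0
top 18 260.4 256.9 [ 0.5129 -0.1123] click est 4.47
[ 0.5004 -0.0282  0.0896] [0.63514363 0.37293795 0.91520945]
```

Run:
```python
from h import *
a=load('tc.png');b=load('sc.png')
cv2.imwrite('pics/cc.png',np.vstack([cv2.resize(a['pixels'][235:283,200:330,::-1],(780,288),interpolation=3),cv2.resize(b['pixels'][265:325,280:410,::-1],(780,300),interpolation=3)]))
```

```text
(no output)
```

View pics/cc.png

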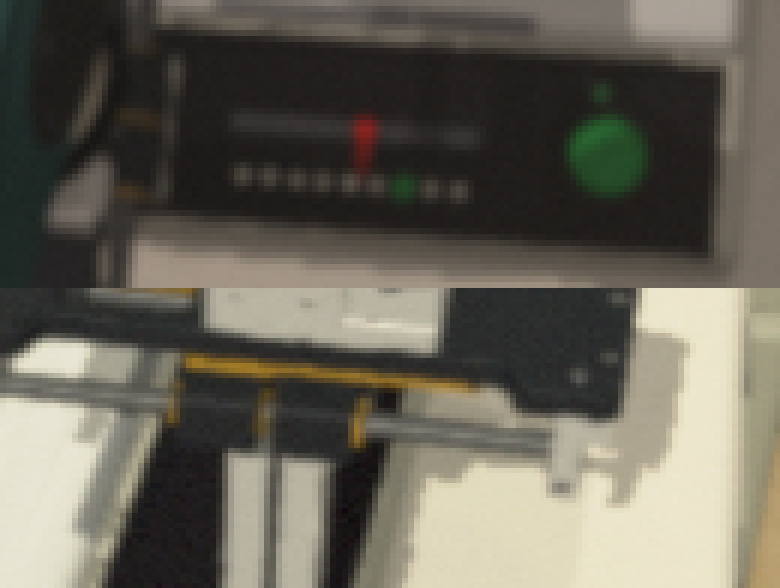

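The pointer tip, at u≈364, is between the 5th dot (349) and the 6th (376). I'll let time pass and look again.

```bash
python3 -m pendant '[{"slide":[0,0,-0.004],"twist":[0,0,0],"grip":0},{"slide":[0,0,-0.004],"twist":[0,0,0],"grip":0},{"slide":[0,0,-0.004],"twist":[0,0,0],"grip":0},{"slide":[0,0,-0.004],"twist":[0,0,0],"grip":0}]'
python3 look.py d
python3 - <<'E'
from h import *
for f in('top0.png','tc.png','td.png'):
    im=load(f);P=im['pixels'].astype(int)
    # red excess along the pointer strip rows just behind dots, and in the bar
    r=np.clip(P[252:264,236:285,0]-P[252:264,236:285,1:].max(2)-25,0,None)
    for s in(slice(0,5),slice(7,12)):
        w=r[s].sum(0); print(f,s,(w@np.arange(236,285)/max(w.sum(),1)).round(2),w.sum())
E
```

```text
t: 6.1
eef_pos: [0.5008, -0.0283, 0.0942]
eef_rot: [180.0, -0.0, 87.7]
ft_force: [0.3, -1.1, 0.2]
opening: 0.0004
gripper_force: 0.0
top 18 260.4 256.9 [ 0.5129 -0.1123] click est 4.47
[ 0.5006 -0.0283  0.0941] [0.15543563 0.56443727 0.13776328]
top0.png slice(0, 5, None) 249.25 497
top0.png slice(7, 12, None) 248.57 390
tc.png slice(0, 5, None) 260.42 453
tc.png slice(7, 12, None) 260.14 261
td.png slice(0, 5, None) 260.43 450
td.png slice(7, 12, None) 260.13 257
```

The pointer really does rest at about 4.5, balanced on a detent crest. A stroke of about 17.5 mm should bring it to the seventh dot.

```bash
python3 -m pendant '[{"slide":[0,0.001,0.004],"twist":[0,0,0],"grip":0},{"slide":[0,0.001,0.007],"twist":[0,0,0],"grip":0},{"slide":[0,0.001,0.0075],"twist":[0,0,0],"grip":0},{"slide":[0,0.001,0.008],"twist":[0,0,0],"grip":0},{"slide":[0,0.001,0.0095],"twist":[0,0,0],"grip":0},{"slide":[0,0.001,0.011],"twist":[0,0,0],"grip":0},{"slide":[0,0.001,0.012],"twist":[0,0,0],"grip":0},{"slide":[0,0.001,0.012],"twist":[0,0,0],"grip":0}]'
python3 -m pendant '[{"slide":[0,0.002,0],"twist":[0,0,0],"grip":0},{"slide":[0,0.0045,0],"twist":[0,0,0],"grip":0},{"slide":[0,0.007,0],"twist":[0,0,0],"grip":0},{"slide":[0,0.0095,0],"twist":[0,0,0],"grip":0},{"slide":[0,0.012,0],"twist":[0,0,0],"grip":0},{"slide":[0,0.014,0],"twist":[0,0,0],"grip":0},{"slide":[0,0.0155,0],"twist":[0,0,0],"grip":0},{"slide":[0,0.0155,0],"twist":[0,0,0],"grip":0}]'
python3 look.py e
```

```text
t: 7.0
eef_pos: [0.5018, -0.0283, 0.0833]
eef_rot: [180.0, 0.0, 87.7]
ft_force: [-1.6, 0.6, 4.4]
opening: 0.0006
gripper_force: 2.3
t: 7.8
eef_pos: [0.5197, -0.0292, 0.0845]
eef_rot: [179.6, 0.0, 87.7]
ft_force: [2.5, 0.2, 5.7]
opening: 0.0002
gripper_force: 2.9
top 10 267.6 257.1 [ 0.5129 -0.1283] click est 6.07
[ 0.5197 -0.0292  0.0845] [ 2.33241617 -0.61932681  7.27798276]
```

```bash
python3 -m pendant '[{"slide":[0,0,-0.01],"twist":[0,0,0],"grip":0},{"slide":[0,0,-0.04],"twist":[0,0,0],"grip":0},{"slide":[0,0,-0.08],"twist":[0,0,0],"grip":0},{"slide":[0,0,-0.08],"twist":[0,0,0],"grip":0},{"slide":[0.07,0,-0.08],"twist":[0,0,0],"grip":0},{"slide":[0.07,0,-0.08],"twist":[0,0,0],"grip":0},{"slide":[0.07,0,-0.08],"twist":[0,0,0],"grip":0},{"slide":[0.07,0,-0.08],"twist":[0,0,0],"grip":0}]'
python3 look.py f
python3 - <<'E'
from h import *
a=load('tf.png');b=load('sf.png')
cv2.imwrite('pics/ff.png',np.vstack([cv2.resize(a['pixels'][235:283,200:330,::-1],(780,288),interpolation=3),cv2.resize(b['pixels'][265:325,280:410,::-1],(780,300),interpolation=3)]))
E
```

```text
t: 8.7
eef_pos: [0.5194, 0.0409, 0.1615]
eef_rot: [-179.9, 0.0, 87.8]
ft_force: [0.1, 0.7, -0.8]
opening: 0.0006
gripper_force: 0.0
top 8 267.5 257.0 [ 0.5131 -0.1281] click est 6.04
side 32 326.6 294.1 [ 0.5099 -0.127 ] click est 5.95
[0.5196 0.0402 0.1617] [ 0.22149028 -0.2139266   0.6340144 ]
```

View pics/ff.png

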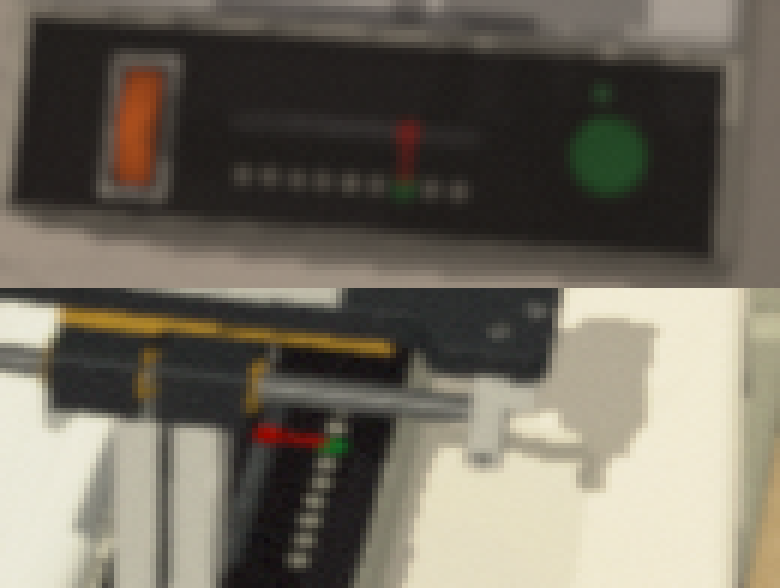

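Both views show the pointer at the green dot, at about (403,185) in the top crop. Next is the button.

```bash
python3 -m pendant '[{"slide":[-0.243,-0.004,0],"twist":[0,0,0],"grip":0},{"slide":[-0.243,-0.004,0],"twist":[0,0,0],"grip":0},{"slide":[-0.243,-0.004,0],"twist":[0,0,0],"grip":0},{"slide":[-0.243,-0.004,0],"twist":[0,0,0],"grip":0},{"slide":[-0.243,-0.004,0],"twist":[0,0,0],"grip":0},{"slide":[-0.243,-0.004,0.04],"twist":[0,0,0],"grip":0},{"slide":[-0.243,-0.004,0.06],"twist":[0,0,0],"grip":0},{"slide":[-0.243,-0.004,0.06],"twist":[0,0,0],"grip":0}]'
python3 -m pendant '[{"slide":[0,0,0.004],"twist":[0,0,0],"grip":0},{"slide":[0,0,0.006],"twist":[0,0,0],"grip":0},{"slide":[0,0,0.009],"twist":[0,0,0],"grip":0},{"slide":[0,0,0.011],"twist":[0,0,0],"grip":0},{"slide":[0,0,0.012],"twist":[0,0,0],"grip":0},{"slide":[0,0,0.012],"twist":[0,0,0],"grip":0}]'
```

```text
t: 9.6
eef_pos: [0.5033, -0.2023, 0.0983]
eef_rot: [-179.6, -0.2, 87.6]
ft_force: [-0.4, -0.1, 0.3]
opening: 0.0007
gripper_force: 0.0
t: 10.2
eef_pos: [0.507, -0.202, 0.0914]
eef_rot: [179.9, 0.1, 87.7]
ft_force: [-0.1, -1.4, 4.6]
opening: 0.0006
gripper_force: 2.4
```

```bash
python3 -m pendant '[{"slide":[0,0,0.001],"twist":[0,0,0],"grip":0},{"slide":[0,0,0.002],"twist":[0,0,0],"grip":0},{"slide":[0,0,0.003],"twist":[0,0,0],"grip":0},{"slide":[0,0,0.003],"twist":[0,0,0],"grip":0}]'
python3 -m pendant '[{"slide":[0,0,0.001],"twist":[0,0,0],"grip":0},{"slide":[0,0,0.002],"twist":[0,0,0],"grip":0},{"slide":[0,0,0.002],"twist":[0,0,0],"grip":0}]'
```

```text
t: 10.6
eef_pos: [0.5071, -0.2021, 0.091]
eef_rot: [179.8, 0.1, 87.7]
ft_force: [-4.4, 1.2, 15.2]
opening: 0.0006
gripper_force: 7.7
t: 10.9
eef_pos: [0.5071, -0.2021, 0.0909]
eef_rot: [179.8, 0.1, 87.8]
ft_force: [-6.8, 2.8, 21.3]
opening: 0.0005
gripper_force: 11.1
```

```bash
python3 -c "
from h import *
b=cap('side','sg.png');a=load('side0.png')
cv2.imwrite('pics/gg.png',np.hstack([cv2.resize(i['pixels'][240:290,300:370,::-1],(400,286),interpolation=3) for i in(a,b)]))"
python3 -m pendant '[{"slide":[0,0,-0.003],"twist":[0,0,0],"grip":0},{"slide":[0,0,-0.005],"twist":[0,0,0],"grip":0},{"slide":[0,0,-0.006],"twist":[0,0,0],"grip":0},{"slide":[0,0,-0.007],"twist":[0,0,0],"grip":0},{"slide":[0,0,-0.007],"twist":[0,0,0],"grip":0}]'
python3 -m pendant '[{"slide":[0,0,-0.002],"twist":[0,0,0],"grip":0},{"slide":[0,0,-0.002],"twist":[0,0,0],"grip":0},{"slide":[0,0,-0.002],"twist":[0,0,0],"grip":0}]'
python3 -m pendant '[{"slide":[0,0,-0.002],"twist":[0,0,0],"grip":0},{"slide":[0,0,-0.002],"twist":[0,0,0],"grip":0},{"slide":[0,0,-0.002],"twist":[0,0,0],"grip":0}]'
```

```text
t: 11.45
eef_pos: [0.5069, -0.202, 0.0925]
eef_rot: [179.9, 0.0, 87.7]
ft_force: [1.0, -1.6, 3.2]
opening: 0.0003
gripper_force: 2.1
t: 11.75
eef_pos: [0.5064, -0.2016, 0.094]
eef_rot: [180.0, -0.0, 87.7]
ft_force: [2.2, -1.5, 3.5]
opening: 0.0002
gripper_force: 1.6
t: 12.05
eef_pos: [0.506, -0.2012, 0.0958]
eef_rot: [-180.0, -0.0, 87.7]
ft_force: [1.9, -0.5, 2.3]
opening: 0.0001
gripper_force: 1.1
```

View pics/gg.png

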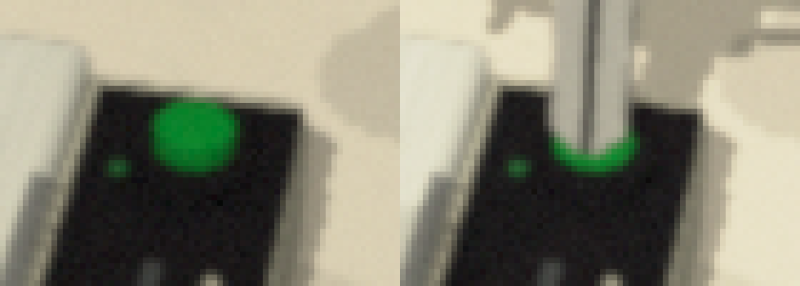

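The force follows the spring curve over about 6 mm, with a hard stop at z = 0.091, so the button was fully in. Now I'll withdraw and check the pointer.

```bash
python3 -m pendant '[{"slide":[0,0,-0.01],"twist":[0,0,0],"grip":0},{"slide":[0,0,-0.05],"twist":[0,0,0],"grip":0},{"slide":[0,0,-0.1],"twist":[0,0,0],"grip":0},{"slide":[0,0,-0.1],"twist":[0,0,0],"grip":0},{"slide":[0,-0.1,-0.1],"twist":[0,0,0],"grip":0},{"slide":[0,-0.1,-0.1],"twist":[0,0,0],"grip":0},{"slide":[0,-0.1,-0.1],"twist":[0,0,0],"grip":0},{"slide":[0,-0.1,-0.1],"twist":[0,0,0],"grip":0}]'
python3 look.py h; python3 -c "
from h import *
cv2.imwrite('pics/hh.png',np.hstack([load('th.png')['pixels'][190:340,190:490,::-1],load('sh.png')['pixels'][190:340,240:440,::-1]]).repeat(2,0)[:, :].repeat(1,1))"
```

```text
t: 12.85
eef_pos: [0.4053, -0.1972, 0.1959]
eef_rot: [-180.0, -0.0, 87.7]
ft_force: [-0.9, -0.8, 0.4]
opening: 0.0004
gripper_force: 0.0
side 40 326.6 294.4 [ 0.5097 -0.1263] click est 5.88
[ 0.4069 -0.1977  0.1964] [0.10388559 0.27134496 0.14895097]
```

View pics/hh.png

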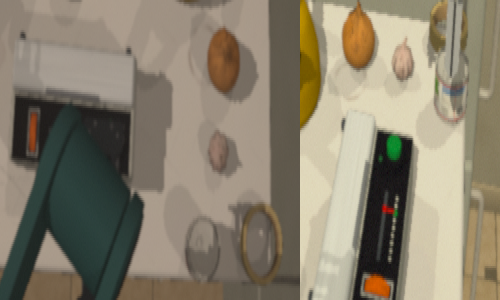

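The pointer is still at the green dot, the button is back out, and the bystanders are where they were.

```bash
python3 -c "
from h import *
print(ticket.sign_off())"
```

```text
the job is handed in; nothing more can be done
None
```

I rolled the thumbwheel until the pointer clicked in at the green seventh dot, pressed the start button fully in and released it, and handed the job in at about 13 s; the last pictures show the other items unmoved.

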